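Free the burner's snuffer lid from behind the sauce jars

TASK

The burner's round steel snuffer lid is hemmed in by three jars beside the splatter guard. First move all three jars onto the wooden board, leaving the lid where it is, and only then set the lid on the middle of the red lid rest; once it stands there, put every jar back on the middle of the coaster of its own cap's colour. Never tip a jar or the lid over, leave the glass dish where it is, and end with everything standing upright and let go.

Things in the scene. Friction and masses are not known exactly. Their poses are not given: they have to be found in the camera images.
- jar_yellow_mid (a point): Centre (half-way up, 36 mm above its foot) of the mustard jar with the yellow cap: a loose, plain upright cylinder 50 mm across and 72 mm high, about 0.2 kg, its cap (the top 18 mm) and a band near its foot yellow. z axis up. At the start it stands on the yellow coaster.
- coaster_yellow: Fixed flat round yellow coaster, 64 mm across, 4 mm thick; home of the jar with the yellow cap. Origin at the centre of its underside, on the table; z up.
- jar_green_mid (a point): Centre (half-way up, 36 mm above its foot) of the pickle jar with the green cap: a loose, plain upright cylinder 50 mm across and 72 mm high, about 0.2 kg, its cap (the top 18 mm) and a band near its foot green. z axis up. At the start it stands on the green coaster.
- coaster_green: Fixed flat round green coaster, 64 mm across, 4 mm thick; home of the jar with the green cap. Origin at the centre of its underside, on the table; z up.
- jar_blue_mid (a point): Centre (half-way up, 36 mm above its foot) of the salt jar with the blue cap: a loose, plain upright cylinder 50 mm across and 72 mm high, about 0.2 kg, its cap (the top 18 mm) and a band near its foot blue. z axis up. At the start it stands on the blue coaster.
- coaster_blue: Fixed flat round blue coaster, 64 mm across, 4 mm thick; home of the jar with the blue cap. Origin at the centre of its underside, on the table; z up.
- snuffer_mid (a point): Centre (18 mm above its foot) of the snuffer lid: loose steel drum 56 mm across, 28 mm high, with a black knob 14 mm across, 8 mm high on top; 0.12 kg. Grip the drum. It starts on the table, coasters on three sides (centres 63 mm from its own; the jars leave 10 mm to it); on the fourth, left (+y) side a fixed 120 mm high splatter guard, back panel 115 mm away, wings 140 mm or more.
- board: Fixed light wooden board, the side area: 300 mm (its x axis) by 130 mm (its y axis), 14 mm thick, plain flat top. Origin at the centre of its underside; z up.
- lid_rest: Fixed red ceramic lid rest: a flat round disc 100 mm across, 12 mm high. Origin at the centre of its underside; z up.
- glass_dish: Loose clear glass dish, 84 mm across and 28 mm high, a bystander to be left where it is. Origin at the centre of its underside.
Mind the look-alikes: they are no part of the job. Several things look just like the part that bears jar_blue_mid: the one meant starts farthest to the robot's left.

How it is judged:
By the outcome, as a careful person would: the job done as asked, in the order asked, and still so for the second after the job is handed in, with the robot touching nothing.
It also fails if it takes over 136 s, if anything falls off the work surface, if the arm or the gripper's body presses on something with over 40 N, if the wrist force passes 120 N, or if a joint passes its speed limit or range.

ROBOT

A 6-joint arm with a two-finger parallel gripper is mounted at the origin on the work surface. World frame = base frame: x ahead of the robot, y to its left, z up, the work surface at z = 0. Lengths are in m, angles in degrees, forces in N, time in s.
With the tool pointing down it reaches from about 0.4 to 0.825 m from the base axis. Payload 7 kg.
Tool frame: the origin (TCP) lies between the finger pads; the fingertips stand 19 mm ahead of it and the grasp point (between the pads) is the TCP; z points along the fingers, y is the line along which they close (so a half turn about z gives the same grasp; the last joint's range is limited). The gripper opens to 88 mm and grips with 3 to 60 N. Pads are 19 mm wide; open, the fingers measure 130 mm over their backs; the gripper's body (78 mm by 193 mm) begins 47 mm behind the grasp point.
Start: joints at [91.736, 20.546, 0.682, 0, -70.136, -16.507], TCP at [0.172, 0.653, 0.246] pointing down, gripper open.
Joint ranges: [-176.03, 176.03], [-82.01, 121.73], [-58.28, 71.71], [-173.87, 95.51], [-174.79, -0.11], [-173.66, 173.66]. Speed limits (degrees/s): [136.94, 136.94, 172.46, 180, 180, 180].

INTERFACE

Orientations are given as [roll, pitch, yaw] about the fixed x, y, z axes, in that order (R = Rz(yaw) Ry(pitch) Rx(roll)).
In Python, from plant import r gives the robot as it stands. The module is installed in compiled form; this text tells all that it offers.
- The arm moves only by the shell command python3 -m pendant 'ROWS' [OPENING] [FORCE]. ROWS is JSON, a list of rows, each a list of 6 numbers: the shift along the tool's x, y, z in mm, then the turn, a rotation vector about the tool's x, y, z in rad. In form: [[tx, ty, tz, wx, wy, wz], ...]. A call has 1 to 20 rows; each row is the pose to reach, as a shift and turn from the pose commanded when the call began, along the tool's axes at that moment; what a row does not reach only later rows make up. A row lasts 1/8 s, in which the tool goes at most 62.5 mm and 10.7 degrees, less where a joint would pass 70% of its speed; a pose out of reach is approached as far as the arm can. A call with a gripper value outside its range is refused whole. OPENING is the finger opening in mm, from 0 to 87.6, set as the call begins (- or left out, the last holds). The fingers move at their own pace and stop on an object; FORCE is the grip in N (left out, the last holds). Time passes only in rows, so rows that repeat a pose let the fingers close. It gives the time, the measured TCP pose, the force, the opening and the grip force at its end, in the units of the state.
- r.get_state(): the state, without advancing time (a new reading comes with each control period).
- r.capture(name): name is "scene" or "top"; returns the picture (420x560x3 uint8, red, green, blue); there is no depth.
- r.camera_params(name): a dict with "mtx" (3x3 intrinsics, pixels), "rvec" (rotation vector, rad) and "tvec" (3), from world to camera coordinates, as OpenCV has them. Camera axes: x right, y down, z forward; pixel columns grow to the right and rows downward; lengths in m; the calibration is good to about 2 mm. A picture is of the moment at which its call begins. camera_params takes no time and is no camera call.
- r.close_job(): hands the job in; it is judged then, once.
The state is a dict: "time_s": time; "joints": joint angles; "qd": joint speeds; "joint_torque": joint torques, N m; "tcp_pos": TCP position; "eef_rot": TCP orientation; "contact_force": force on the tool from outside, world axes, zero at the start; "moment": the same for the moment, N m; "gripper_width": finger opening in m; "gripper_force": force on a finger pad.
Only numpy, scipy, OpenCV 4.12 (cv2) and the standard library are available. Lean on these libraries where they do the work, as an engineer would, in place of code of your own. Each camera call takes 0.05 s, during which the arm holds its last target. There are 200 camera calls.

## Working session

There is one attempt and no reset: what is moved stays moved. The work goes in short steps, Python scripts to look and compute and a shell command to move; the robot and the scene stay as the last step left them, time stands still between calls to the robot, and variables do not carry over. Pictures are saved under pics/ and viewed, at most 14 in all, crops included, and the job is handed in when it is done.

```bash
mkdir -p pics; python3 - <<'E'
from plant import r
import cv2
for n in("scene","top"):
    cv2.imwrite(f"pics/{n}0.png",r.capture(n)[:,:,::-1]); p=r.camera_params(n); print(n,p)
print(r.get_state())
E
```

```text
scene {'mtx': array([[394.99290141,   0.        , 283.45082767],
       [  0.        , 394.99290141, 213.62474617],
       [  0.        ,   0.        ,   1.        ]]), 'rvec': array([ 0.94088859,  2.59069564, -0.94821243]), 'tvec': array([ 0.44361833, -0.23343936,  1.06472264])}
top {'mtx': array([[499.30922235,   0.        , 280.12559591],
       [  0.        , 499.30922235, 211.21820469],
       [  0.        ,   0.        ,   1.        ]]), 'rvec': array([ 2.10226266, -2.14634747,  0.15695262]), 'tvec': array([0.00984002, 0.56265683, 0.79040692])}
{'time_s': 0.1, 'joints': array([ 9.17365334e+01,  2.05889606e+01,  6.40675085e-01, -1.66288281e-02,
       -7.01359813e+01, -1.65070692e+01]), 'qd': array([-0.05604811, -0.19610581,  0.19716138,  0.03065051,  0.06894391,
       -0.00535993]), 'joint_torque': array([-9.81662524e-04, -5.84165955e+01,  2.93752903e+01,  7.01545671e+00,
        1.01550415e-02, -6.05076070e-05]), 'tcp_pos': array([0.17201368, 0.65230904, 0.244714  ]), 'eef_rot': array([ 1.79914764e+02, -8.95635012e-03, -1.47761909e+01]), 'contact_force': array([ 0.62499425,  0.10863024, -0.05424599]), 'moment': array([ 0.05591753, -0.03501537,  0.03382612]), 'gripper_force': 0.0, 'gripper_width': 0.0878490796108442}
```

View pics/scene0.png

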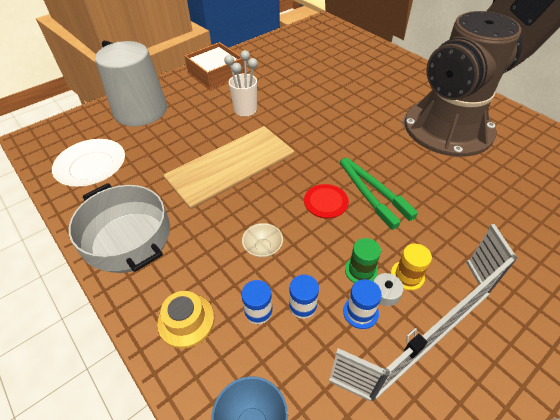

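View pics/top0.png

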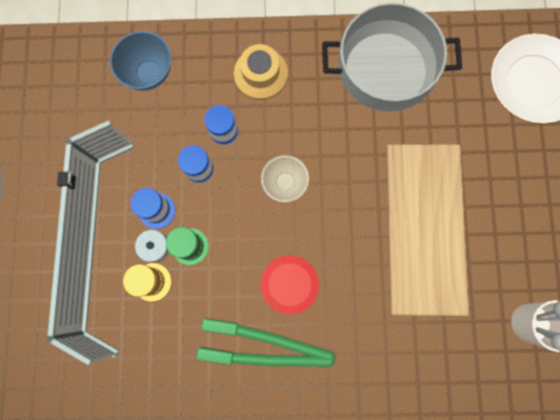

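Top view: snuffer at about (151,245), blue jar's cap (147,204), green (182,242), yellow (139,281), red rest (290,284), board (428,230), dish (285,179). Image left is +y; the blue jars at (195,163) and (220,122) are the look-alikes.

```bash
cat > h.py <<'E'
import cv2,numpy as np
from plant import r
HSV=dict(red=((0,170,120),(6,255,255)),yellow=((23,150,140),(32,255,255)),green=((50,120,50),(80,255,255)),blue=((105,170,80),(125,255,255)))
def ray(n,uv,z):
    p=r.camera_params(n);R=cv2.Rodrigues(p["rvec"])[0];c=-R.T@p["tvec"]
    d=R.T@np.linalg.inv(p["mtx"])@[uv[0],uv[1],1];return c+d*(z-c[2])/d[2]
def proj(n,P):
    p=r.camera_params(n);return cv2.projectPoints(np.array([P],float),p["rvec"],p["tvec"],p["mtx"],None)[0].ravel()
def blobs(img,col,amin=80):
    m=cv2.inRange(cv2.cvtColor(img,cv2.COLOR_RGB2HSV),*map(np.array,HSV[col]))
    n,l,s,c=cv2.connectedComponentsWithStats(m)
    return [(c[i].round(1),s[i].tolist()) for i in range(1,n) if s[i,4]>amin],m
E
python3 - <<'E'
from h import *
im=r.capture("top")
for c in HSV:
    b,m=blobs(im,c)
    for x in b: print(c,x)
for k,uv,z in [("rest",(290,284),.012),("b1",(387,145),.014),("b2",(459,145),.014),("b3",(469,314),.014),("b4",(392,315),.014),("dish",(285,179),.028),("snuf",(151.5,245.5),.028),("knob",(150,245),.036),("gpanel_back",(88,260),.0)]: print(k,ray("top",uv,z).round(4))
for k,a in dict(snuf=(130,170,225,268)).items(): pass
big=cv2.resize(im[170:320,100:240],None,fx=4,fy=4,interpolation=cv2.INTER_CUBIC)
cv2.imwrite("pics/z.png",big[:,:,::-1])
E
```

```text
red (array([300.5, 282.5]), [268, 256, 51, 58, 664])
green (array([282.4, 351.1]), [225, 324, 109, 42, 1617])
rest [ 0.4424 -0.0156  0.012 ]
b1 [ 0.6834 -0.1934  0.014 ]
b2 [ 0.6802 -0.3203  0.014 ]
b3 [ 0.3869 -0.3139  0.014 ]
b4 [ 0.3875 -0.1856  0.014 ]
dish [ 0.6226 -0.011   0.028 ]
snuf [0.5116 0.2193 0.028 ]
knob [0.5117 0.2196 0.036 ]
gpanel_back [0.4914 0.3389 0.    ]
```

View pics/z.png

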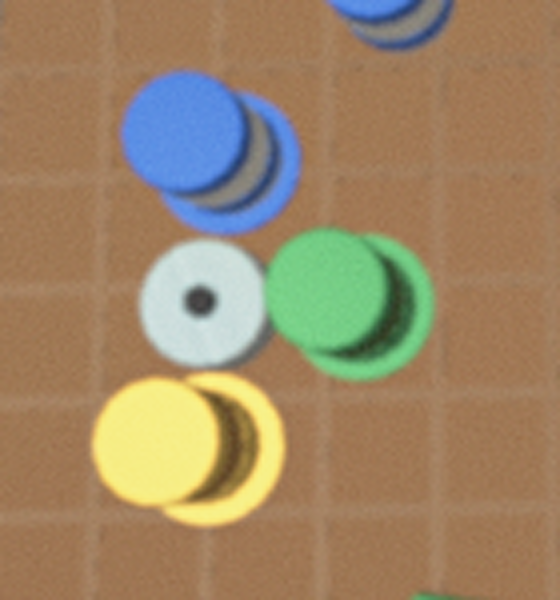

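Zoom (x/4+100, y/4+170): cap circles blue (184,132), green (327,289), yellow (157,441); drum top (203,300); coasters blue (228,163), green (362,308), yellow (212,449).

```bash
python3 - <<'E'
from h import *
f=lambda x,y:(x/4+100,y/4+170)
for k,p,z in [("Bj",(184,132),.076),("Gj",(327,289),.076),("Yj",(157,441),.076),("Bc",(228,163),.004),("Gc",(362,308),.004),("Yc",(212,449),.004),("drum",(203,299),.028),("knob",(200,301),.036)]:
    print(k,ray("top",f(*p),z).round(4))
for k,uv in dict(wingA_in=(130,147),wingB_in=(115,352),wA_t=(72,140),wB=(52,338),lookB=(195,158),lookB2=(220,117)).items(): print(k,ray("top",uv,.12 if k[0]=="w" else .072).round(3))
# scene cross-check: colour cap tops
im=r.capture("scene")
big=cv2.resize(im[225:345,230:440],None,fx=3.6,fy=3.6,interpolation=cv2.INTER_CUBIC)
cv2.imwrite("pics/s.png",big[:,:,::-1])
E
```

```text
Bj [0.5765 0.2165 0.076 ]
Gj [0.5108 0.157  0.076 ]
Yj [0.4515 0.2241 0.076 ]
Bc [0.5759 0.2177 0.004 ]
Gc [0.5101 0.1572 0.004 ]
Yc [0.4502 0.2218 0.004 ]
drum [0.513  0.2206 0.028 ]
knob [0.5113 0.2196 0.036 ]
wingA_in [0.658 0.231 0.12 ]
wingB_in [0.346 0.244 0.12 ]
wA_t [0.672 0.324 0.12 ]
wB [0.368 0.338 0.12 ]
lookB [0.652 0.138 0.072]
lookB2 [0.722 0.096 0.072]
```

View pics/s.png

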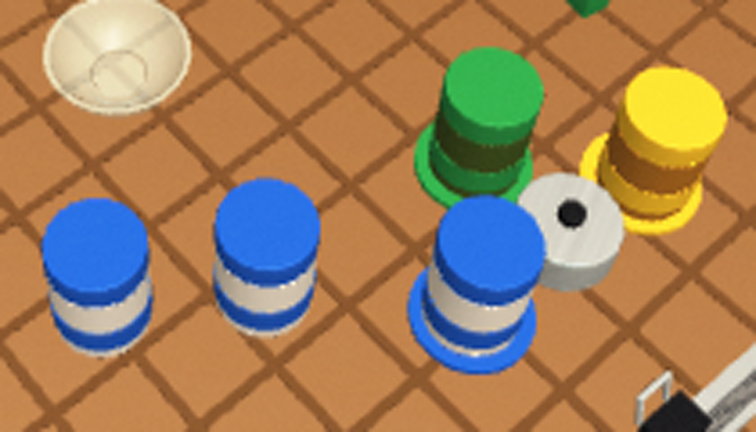

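```bash
python3 -m pendant '[[502,318,60,0,0,-0.258],[502,318,60,0,0,-0.258],[502,318,60,0,0,-0.258],[502,318,60,0,0,-0.258],[502,318,60,0,0,-0.258],[502,318,60,0,0,-0.258],[502,318,60,0,0,-0.258],[502,318,60,0,0,-0.258],[502,318,60,0,0,-0.258],[502,318,60,0,0,-0.258],[502,318,60,0,0,-0.258],[502,318,60,0,0,-0.258],[502,318,60,0,0,-0.258]]' 87
python3 - <<'E'
from h import *
cv2.imwrite("pics/a.png",r.capture("top")[:,:,::-1])
print(ray("top",(540,325),.0),ray("top",(515,320),.1))
E
```

```text
time_s: 1.82
tcp_pos: [0.5759, 0.218, 0.1858]
eef_rot: [-180.0, -0.0, 0.1]
contact_force: [0.1, 0.2, -0.3]
gripper_width: 0.0868
gripper_force: 0.0
[ 0.36593019 -0.43626556  0.        ] [ 0.38038529 -0.35198728  0.1       ]
```

View pics/a.png

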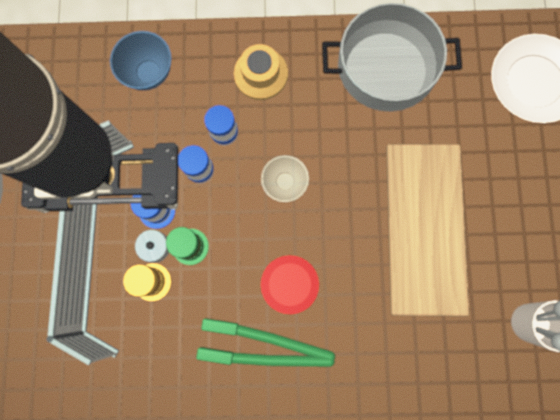

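```bash
python3 -m pendant '[[0,1,40,0,0,0],[0,1,80,0,0,0],[0,1,105,0,0,0],[0,1,124,0,0,0],[0,1,124,0,0,0],[0,1,124,0,0,0]]'
python3 -m pendant '[[0,0,0,0,0,0],[0,0,0,0,0,0],[0,0,0,0,0,0],[0,0,0,0,0,0],[0,0,0,0,0,0],[0,0,0,0,0,0],[0,0,0,0,0,0],[0,0,0,0,0,0]]' 40 20
python3 -m pendant '[[0,0,-15,0,0,0],[0,0,-50,0,0,0],[0,0,-100,0,0,0],[0,0,-124,0,0,0],[0,0,-124,0,0,0]]'
```

```text
time_s: 2.62
tcp_pos: [0.5767, 0.217, 0.0625]
eef_rot: [-180.0, -0.1, 0.1]
contact_force: [-0.1, 0.3, 0.6]
gripper_width: 0.0873
gripper_force: 0.0
time_s: 3.62
tcp_pos: [0.5767, 0.2165, 0.0618]
eef_rot: [-180.0, -0.0, 0.0]
contact_force: [-0.1, 2.5, 2.3]
gripper_width: 0.05
gripper_force: 20.0
time_s: 4.25
tcp_pos: [0.577, 0.2164, 0.1881]
eef_rot: [-179.9, -0.2, 0.0]
contact_force: [-0.4, -0.6, -2.9]
gripper_width: 0.0502
gripper_force: 20.0
```

```bash
python3 -m pendant '[[6,50,0,0,0,0],[12,110,0,0,0,0],[20,170,0,0,0,0],[27,230,0,0,0,0],[34,290,0,0,0,0],[40,350,0,0,0,0],[46,400,0,0,0,0],[50,440,0,0,0,0],[53,465,0,0,0,0],[54,470,0,0,0,0],[54,470,0,0,0,0],[54,470,0,0,0,0]]'
python3 -m pendant '[[0,0,40,0,0,0],[0,0,80,0,0,0],[0,0,100,0,0,0],[0,0,107,0,0,0],[0,0,110,0,0,0],[0,0,112,0,0,0],[0,0,113,0,0,0],[0,0,113,0,0,0],[0,0,113,0,0,0]]'
```

```text
time_s: 5.75
tcp_pos: [0.6303, -0.2529, 0.1852]
eef_rot: [-180.0, 0.0, 0.1]
contact_force: [0.4, -0.2, -2.1]
gripper_width: 0.05
gripper_force: 20.0
time_s: 6.88
tcp_pos: [0.6306, -0.2539, 0.0729]
eef_rot: [180.0, -0.0, 0.0]
contact_force: [0.1, -0.4, -3.1]
gripper_width: 0.0502
gripper_force: 20.0
```

```bash
python3 -m pendant '[[0,0,0.5,0,0,0],[0,0,1,0,0,0],[0,0,1.5,0,0,0],[0,0,1.5,0,0,0]]'
python3 -m pendant '[[0,0,1.5,0,0,0],[0,0,1.5,0,0,0],[0,0,1.5,0,0,0],[0,0,1.5,0,0,0],[0,0,1.5,0,0,0],[0,0,0,0,0,0],[0,0,-40,0,0,0],[0,0,-80,0,0,0],[0,0,-113,0,0,0],[0,0,-113,0,0,0]]' 87
```

```text
time_s: 7.38
tcp_pos: [0.6308, -0.2538, 0.0718]
eef_rot: [180.0, -0.0, 0.0]
contact_force: [-2.0, 1.4, 5.1]
gripper_width: 0.0498
gripper_force: 20.0
time_s: 8.62
tcp_pos: [0.6322, -0.2542, 0.1879]
eef_rot: [179.9, -0.3, 0.0]
contact_force: [-0.0, -0.1, -0.2]
gripper_width: 0.0871
gripper_force: 0.0
```

```bash
python3 -m pendant '[[-10,-40,0,0,0,0.1],[-25,-95,0,0,0,0.25],[-42,-150,0,0,0,0.4],[-60,-205,0,0,0,0.5],[-77,-260,0,0,0,0.6],[-93,-315,0,0,0,0.7],[-108,-365,0,0,0,0.785],[-117,-400,0,0,0,0.785],[-120,-410,0,0,0,0.785],[-120,-410,0,0,0,0.785],[-120,-410,0,0,0,0.785]]'
```

```text
time_s: 10.0
tcp_pos: [0.5105, 0.1552, 0.1838]
eef_rot: [180.0, 0.0, -45.0]
contact_force: [-0.2, 0.3, 0.3]
gripper_width: 0.0871
gripper_force: 0.0
```

```bash
python3 - <<'E'
from h import *
print(r.get_state()["tcp_pos"],r.get_state()["eef_rot"])
a,b=r.capture("scene"),r.capture("top")
import numpy as np
cv2.imwrite("pics/b.png",cv2.resize(np.hstack([a,b]),(800,300))[:,:,::-1])
E
```

```text
[0.51052815 0.15523049 0.18380161] [ 1.79966627e+02  4.35165696e-03 -4.50173362e+01]
```

View pics/b.png

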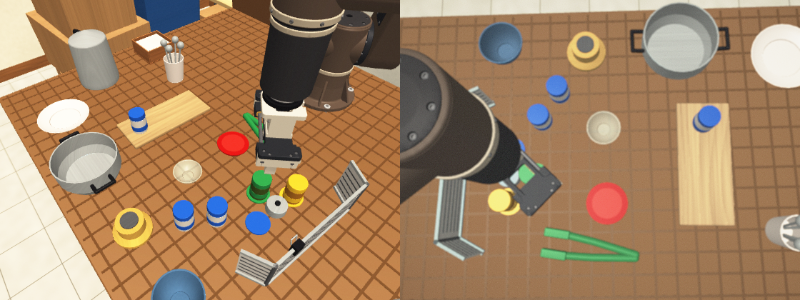

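Scene view shows the blue jar standing on the board, its coaster bare, and the gripper over the green jar.

```bash
python3 -m pendant '[[-1.3,-1.3,40,0,0,0],[-1.3,-1.3,80,0,0,0],[-1.3,-1.3,105,0,0,0],[-1.3,-1.3,122,0,0,0],[-1.3,-1.3,122,0,0,0],[-1.3,-1.3,122,0,0,0]]'
python3 -m pendant '[[0,0,0,0,0,0],[0,0,0,0,0,0],[0,0,0,0,0,0],[0,0,0,0,0,0],[0,0,0,0,0,0],[0,0,0,0,0,0],[0,0,0,0,0,0]]' 40 20
python3 -m pendant '[[0,0,-15,0,0,0],[0,0,-50,0,0,0],[0,0,-100,0,0,0],[0,0,-124,0,0,0],[0,0,-124,0,0,0]]'
```

```text
time_s: 10.85
tcp_pos: [0.511, 0.1578, 0.0627]
eef_rot: [-180.0, -0.0, -45.0]
contact_force: [-0.8, -1.0, 0.3]
gripper_width: 0.0874
gripper_force: 0.0
time_s: 11.72
tcp_pos: [0.5107, 0.1582, 0.0622]
eef_rot: [-180.0, -0.0, -45.0]
contact_force: [-0.0, 1.3, 0.9]
gripper_width: 0.05
gripper_force: 20.0
time_s: 12.35
tcp_pos: [0.5112, 0.1584, 0.1889]
eef_rot: [-179.8, -0.0, -45.0]
contact_force: [0.3, -0.2, -2.7]
gripper_width: 0.0502
gripper_force: 20.0
```

```bash
python3 -m pendant '[[30,26,0,0,0,0],[70,61,0,0,0,0],[110,95,0,0,0,0],[150,130,0,0,0,0],[190,165,0,0,0,0],[230,200,0,0,0,0],[270,234,0,0,0,0],[295,256,0,0,0,0],[307,267,0,0,0,0],[311,270,0,0,0,0],[311,270,0,0,0,0],[311,270,0,0,0,0]]'
python3 -m pendant '[[0,0,40,0,0,0],[0,0,80,0,0,0],[0,0,100,0,0,0],[0,0,108,0,0,0],[0,0,111,0,0,0],[0,0,113,0,0,0],[0,0,114,0,0,0],[0,0,114.5,0,0,0],[0,0,114.5,0,0,0],[0,0,114.5,0,0,0]]'
```

```text
time_s: 13.85
tcp_pos: [0.5398, -0.2518, 0.1862]
eef_rot: [-180.0, 0.0, -44.9]
contact_force: [-0.6, 0.4, -1.6]
gripper_width: 0.0503
gripper_force: 20.0
time_s: 15.1
tcp_pos: [0.5401, -0.2529, 0.0722]
eef_rot: [-180.0, -0.1, -45.0]
contact_force: [-0.3, 0.3, 4.3]
gripper_width: 0.05
gripper_force: 20.0
```

```bash
python3 -m pendant '[[0,0,0,0,0,0],[0,0,0,0,0,0],[0,0,0,0,0,0],[0,0,0,0,0,0],[0,0,-3,0,0,0],[0,0,-40,0,0,0],[0,0,-80,0,0,0],[0,0,-113,0,0,0],[0,0,-113,0,0,0]]' 87
python3 -m pendant '[[-40,-27,0,0,0,-0.1],[-85,-58,0,0,0,-0.25],[-130,-89,0,0,0,-0.35],[-175,-120,0,0,0,-0.45],[-220,-151,0,0,0,-0.55],[-265,-182,0,0,0,-0.65],[-310,-212,0,0,0,-0.785],[-350,-240,0,0,0,-0.785],[-385,-264,0,0,0,-0.785],[-399,-273,0,0,0,-0.785],[-399.5,-274,0,0,0,-0.785],[-399.5,-274,0,0,0,-0.785],[-399.5,-274,0,0,0,-0.785]]'
```

```text
time_s: 16.23
tcp_pos: [0.5414, -0.2532, 0.188]
eef_rot: [-179.8, -0.3, -44.9]
contact_force: [-0.0, 1.0, -1.1]
gripper_width: 0.087
gripper_force: 0.0
time_s: 17.85
tcp_pos: [0.4508, 0.2224, 0.1845]
eef_rot: [180.0, 0.0, -0.1]
contact_force: [0.9, 0.3, -0.2]
gripper_width: 0.0872
gripper_force: 0.0
```

```bash
python3 -m pendant '[[0,0,40,0,0,0],[0,0,80,0,0,0],[0,0,105,0,0,0],[0,0,122,0,0,0],[0,0,122,0,0,0],[0,0,122,0,0,0]]'
python3 -m pendant '[[0,0,0,0,0,0],[0,0,0,0,0,0],[0,0,0,0,0,0],[0,0,0,0,0,0],[0,0,0,0,0,0],[0,0,0,0,0,0],[0,0,0,0,0,0]]' 40 20
python3 -m pendant '[[0,0,-15,0,0,0],[0,0,-50,0,0,0],[0,0,-100,0,0,0],[0,0,-124,0,0,0],[0,0,-124,0,0,0]]'
```

```text
time_s: 18.6
tcp_pos: [0.4512, 0.2233, 0.0633]
eef_rot: [-180.0, -0.0, -0.0]
contact_force: [-0.2, -0.1, 0.4]
gripper_width: 0.0871
gripper_force: 0.0
time_s: 19.48
tcp_pos: [0.4509, 0.2237, 0.0627]
eef_rot: [-180.0, -0.0, 0.0]
contact_force: [-0.0, 2.1, 1.4]
gripper_width: 0.0506
gripper_force: 20.0
time_s: 20.1
tcp_pos: [0.4513, 0.2238, 0.1893]
eef_rot: [-179.8, -0.2, 0.0]
contact_force: [-0.3, 0.3, -1.3]
gripper_width: 0.0502
gripper_force: 20.0
```

```bash
python3 -m pendant '[[0,45,0,0,0,0],[0,100,0,0,0,0],[0,155,0,0,0,0],[0,210,0,0,0,0],[0,265,0,0,0,0],[0,320,0,0,0,0],[0,375,0,0,0,0],[0,425,0,0,0,0],[0,460,0,0,0,0],[0,474,0,0,0,0],[0,476,0,0,0,0],[0,476,0,0,0,0],[0,476,0,0,0,0]]'
python3 -m pendant '[[0,0,40,0,0,0],[0,0,80,0,0,0],[0,0,100,0,0,0],[0,0,108,0,0,0],[0,0,111,0,0,0],[0,0,113,0,0,0],[0,0,114,0,0,0],[0,0,114.5,0,0,0],[0,0,114.5,0,0,0],[0,0,114.5,0,0,0]]'
```

```text
time_s: 21.72
tcp_pos: [0.4508, -0.2517, 0.1866]
eef_rot: [-180.0, -0.0, 0.1]
contact_force: [0.1, -0.5, -1.6]
gripper_width: 0.0502
gripper_force: 20.0
time_s: 22.98
tcp_pos: [0.4512, -0.2527, 0.0727]
eef_rot: [180.0, -0.1, 0.0]
contact_force: [-0.6, 2.7, 6.1]
gripper_width: 0.0503
gripper_force: 20.0
```

```bash
python3 -m pendant '[[0,0,0,0,0,0],[0,0,0,0,0,0],[0,0,0,0,0,0],[0,0,0,0,0,0],[0,0,-3,0,0,0],[0,0,-40,0,0,0],[0,0,-80,0,0,0],[0,0,-113,0,0,0],[0,0,-113,0,0,0]]' 87
python3 -m pendant '[[6,-45,0,0,0,0.15],[13,-100,0,0,0,0.32],[20,-155,0,0,0,0.49],[27,-210,0,0,0,0.66],[34,-265,0,0,0,0.83],[41,-320,0,0,0,1.0],[48,-370,0,0,0,1.17],[54,-420,0,0,0,1.34],[59,-458,0,0,0,1.5],[61,-472,0,0,0,1.571],[61,-473,0,0,0,1.571],[61,-473,0,0,0,1.571],[61,-473,0,0,0,1.571]]'
python3 - <<'E'
from h import *
a,b=r.capture("scene"),r.capture("top")
cv2.imwrite("pics/c.png",cv2.resize(np.hstack([a,b]),(800,300))[:,:,::-1])
cv2.imwrite("pics/c_full.png",a[:,:,::-1])
E
```

```text
time_s: 24.1
tcp_pos: [0.4523, -0.253, 0.1881]
eef_rot: [179.9, -0.3, 0.0]
contact_force: [0.6, -0.1, -1.3]
gripper_width: 0.087
gripper_force: 0.0
time_s: 25.72
tcp_pos: [0.5115, 0.2195, 0.185]
eef_rot: [180.0, -0.0, -90.0]
contact_force: [0.2, -0.1, -0.3]
gripper_width: 0.0872
gripper_force: 0.0
```

View pics/c.png

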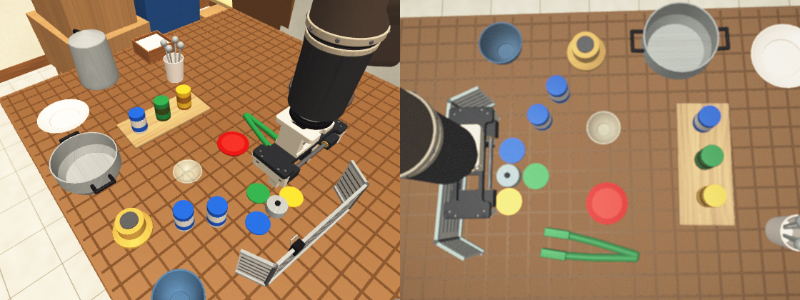

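All three jars stand on the board (blue, green, yellow at (707,119), (711,157), (714,195) in the right half); the lid at (508,175) hasn't moved.

```bash
python3 -m pendant '[[0,0,40,0,0,0],[0,0,90,0,0,0],[0,0,130,0,0,0],[0,0,150,0,0,0],[0,0,156,0,0,0],[0,0,156,0,0,0],[0,0,156,0,0,0]]'
python3 -m pendant '[[0,0,0,0,0,0],[0,0,0,0,0,0],[0,0,0,0,0,0],[0,0,0,0,0,0],[0,0,0,0,0,0],[0,0,0,0,0,0],[0,0,0,0,0,0]]' 45 20
python3 -m pendant '[[0,0,-15,0,0,0],[0,0,-50,0,0,0],[0,0,-90,0,0,0],[0,0,-120,0,0,0],[0,0,-120,0,0,0]]'
```

```text
time_s: 26.7
tcp_pos: [0.5123, 0.2208, 0.0302]
eef_rot: [-179.9, 0.1, -90.0]
contact_force: [-0.1, 0.4, -0.6]
gripper_width: 0.0868
gripper_force: 0.0
time_s: 27.58
tcp_pos: [0.5117, 0.2205, 0.0292]
eef_rot: [-180.0, 0.0, -90.0]
contact_force: [-1.1, -0.4, 2.5]
gripper_width: 0.0558
gripper_force: 20.0
time_s: 28.2
tcp_pos: [0.5128, 0.2212, 0.1524]
eef_rot: [-179.8, 0.2, -90.0]
contact_force: [0.1, 0.9, -1.6]
gripper_width: 0.0556
gripper_force: 20.0
```

```bash
python3 - <<'E'
from h import *
im=cv2.imread("pics/top0.png")[:,:,::-1].copy()
m=((im[:,:,0]>150)&(im[:,:,1]<90)&(im[:,:,2]<100)).astype('uint8')
c=max(cv2.findContours(m,0,2)[0],key=cv2.contourArea); e=cv2.fitEllipse(c);print("rest",e,ray("top",e[0],.012))
E
```

```text
rest ((289.61651611328125, 284.28472900390625), (56.27042007446289, 57.23779296875), 168.31578063964844) [ 0.44191691 -0.01497787  0.012     ]
```

```bash
python3 -m pendant '[[40,12,0,0,0,0],[90,27,0,0,0,0],[140,42,0,0,0,0],[185,55,0,0,0,0],[220,66,0,0,0,0],[233,70,0,0,0,0],[235,70,0,0,0,0],[235,70,0,0,0,0],[235,70,0,0,0,0]]'
python3 -m pendant '[[0,0,40,0,0,0],[0,0,80,0,0,0],[0,0,98,0,0,0],[0,0,104,0,0,0],[0,0,106,0,0,0],[0,0,107,0,0,0],[0,0,108,0,0,0],[0,0,108.5,0,0,0],[0,0,108.5,0,0,0],[0,0,108.5,0,0,0]]'
```

```text
time_s: 29.32
tcp_pos: [0.442, -0.0139, 0.1489]
eef_rot: [180.0, -0.0, -89.9]
contact_force: [0.7, 0.2, -1.4]
gripper_width: 0.0554
gripper_force: 20.0
time_s: 30.58
tcp_pos: [0.442, -0.0145, 0.0411]
eef_rot: [-179.9, 0.0, -90.0]
contact_force: [-1.9, 1.0, 6.2]
gripper_width: 0.0553
gripper_force: 20.0
```

```bash
python3 -m pendant '[[0,0,0,0,0,0],[0,0,0,0,0,0],[0,0,0,0,0,0],[0,0,0,0,0,0],[0,0,-3,0,0,0],[0,0,-40,0,0,0],[0,0,-90,0,0,0],[0,0,-135,0,0,0],[0,0,-145,0,0,0],[0,0,-145,0,0,0]]' 87
python3 -m pendant '[[20,-1,0,0,0,-0.15],[50,-2,0,0,0,-0.33],[80,-3,0,0,0,-0.5],[110,-4,0,0,0,-0.68],[140,-5,0,0,0,-0.85],[170,-6,0,0,0,-1.03],[200,-8,0,0,0,-1.2],[225,-9,0,0,0,-1.38],[236,-9,0,0,0,-1.52],[238,-9,0,0,0,-1.571],[238,-9,0,0,0,-1.571],[238,-9,0,0,0,-1.571]]'
python3 - <<'E'
from h import *
a,b=r.capture("scene"),r.capture("top")
cv2.imwrite("pics/d.png",cv2.resize(np.hstack([a,b]),(800,300))[:,:,::-1])
big=cv2.resize(b[160:330,110:330],None,fx=3.5,fy=3.5,interpolation=cv2.INTER_CUBIC)
cv2.imwrite("pics/d2.png",big[:,:,::-1])
for nm,m in dict(g=(0,1),y=0,bl=0).items(): pass
R=b[:,:,0].astype(int);G=b[:,:,1].astype(int);B=b[:,:,2].astype(int)
for nm,m in dict(red=(R>150)&(G<110)&(B<110),yel=(R>180)&(G>150)&(B<140),grn=(G>R+40)&(G>B+20),blu=(B>R+60)&(B>150)).items():
    for c in cv2.findContours(cv2.morphologyEx(m.astype('uint8'),3,np.ones((3,3))),0,2)[0]:
        if cv2.contourArea(c)>300:
            e=cv2.fitEllipse(c);print(nm,np.round(e[0],1),np.round(e[1],1),ray("top",e[0],.012 if nm=="red" else .004).round(4))
E
```

```text
time_s: 31.82
tcp_pos: [0.4417, -0.0145, 0.1859]
eef_rot: [-179.9, 0.0, -90.0]
contact_force: [-0.5, 0.7, 0.8]
gripper_width: 0.0872
gripper_force: 0.0
time_s: 33.33
tcp_pos: [0.4502, -0.2524, 0.1845]
eef_rot: [-180.0, 0.1, -0.1]
contact_force: [-0.1, -0.2, -0.8]
gripper_width: 0.0867
gripper_force: 0.0
red [267.8 291. ] [12.9 35.9] [0.4313 0.0225 0.012 ]
yel [151.7 281.8] [37.3 39. ] [0.451  0.2241 0.004 ]
yel [260.   71.1] [52.3 53.5] [0.8346 0.0313 0.004 ]
grn [220.9 356.2] [11.9 71.6] [0.3243 0.1036 0.004 ]
grn [232.6 329.4] [ 11.2 104.1] [0.368  0.0837 0.004 ]
grn [189.9 246.3] [34.8 35.8] [0.5113 0.1583 0.004 ]
blu [156.5 210.4] [34.  35.4] [0.5765 0.2185 0.004 ]
blu [192.4 159.6] [28.1 29.1] [0.6681 0.1554 0.004 ]
blu [218.7 119.2] [27.6 28.5] [0.7432 0.108  0.004 ]
blu [150.   71.7] [17.3 26. ] [0.8395 0.2367 0.004 ]
```

View pics/d2.png

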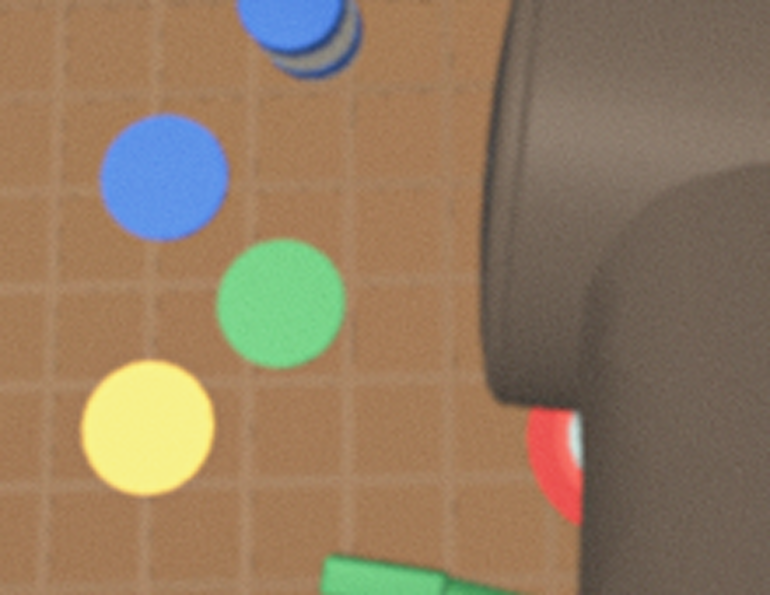

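The three bare coasters are clearly seen; the lid on the rest is half hidden by the arm, so I'll check it from the next place.

```bash
python3 -m pendant '[[0.5,0,40,0,0,0],[0.5,0,80,0,0,0],[0.5,0,105,0,0,0],[0.5,0,113,0,0,0],[0.5,0,113,0,0,0],[0.5,0,113,0,0,0]]'
python3 -m pendant '[[0,0,0,0,0,0],[0,0,0,0,0,0],[0,0,0,0,0,0],[0,0,0,0,0,0],[0,0,0,0,0,0],[0,0,0,0,0,0],[0,0,0,0,0,0]]' 40 20
python3 -m pendant '[[0,0,-15,0,0,0],[0,0,-50,0,0,0],[0,0,-90,0,0,0],[0,0,-113,0,0,0],[0,0,-113,0,0,0]]'
python3 -m pendant '[[0,-45,0,0,0,0],[0,-100,0,0,0,0],[0,-155,0,0,0,0],[0,-210,0,0,0,0],[0,-265,0,0,0,0],[0,-320,0,0,0,0],[0,-375,0,0,0,0],[0,-425,0,0,0,0],[0,-460,0,0,0,0],[0,-474,0,0,0,0],[0,-476,0,0,0,0],[0,-476,0,0,0,0],[0,-476,0,0,0,0]]'
python3 - <<'E'
from h import *
a,b=r.capture("scene"),r.capture("top")
s=cv2.resize(a,(420,315)); 
big=cv2.resize(b[235:335,240:340],(315,315),interpolation=cv2.INTER_CUBIC)
cv2.imwrite("pics/e.png",np.hstack([s,big])[:,:,::-1])
m=((b[:,:,0]>150)&(b[:,:,1]<90)&(b[:,:,2]<100)).astype('uint8')
c=max(cv2.findContours(m,0,2)[0],key=cv2.contourArea); e=cv2.fitEllipse(c);print("rest",e,ray("top",e[0],.012))
E
```

```text
time_s: 34.17
tcp_pos: [0.452, -0.2527, 0.0737]
eef_rot: [180.0, -0.1, 0.0]
contact_force: [-0.1, -0.5, -1.0]
gripper_width: 0.0873
gripper_force: 0.0
time_s: 35.05
tcp_pos: [0.4512, -0.2526, 0.0726]
eef_rot: [180.0, -0.0, 0.0]
contact_force: [0.6, 0.9, 0.9]
gripper_width: 0.0501
gripper_force: 20.0
time_s: 35.67
tcp_pos: [0.4522, -0.2529, 0.1882]
eef_rot: [179.9, -0.3, 0.0]
contact_force: [0.1, -0.4, -1.5]
gripper_width: 0.0499
gripper_force: 20.0
time_s: 37.3
tcp_pos: [0.451, 0.2223, 0.1855]
eef_rot: [180.0, 0.0, -0.1]
contact_force: [-0.2, -0.0, -0.6]
gripper_width: 0.0501
gripper_force: 20.0
rest ((289.7627868652344, 284.29766845703125), (55.85081481933594, 56.68598175048828), 161.87850952148438) [ 0.44189022 -0.01522695  0.012     ]
```

View pics/e.png

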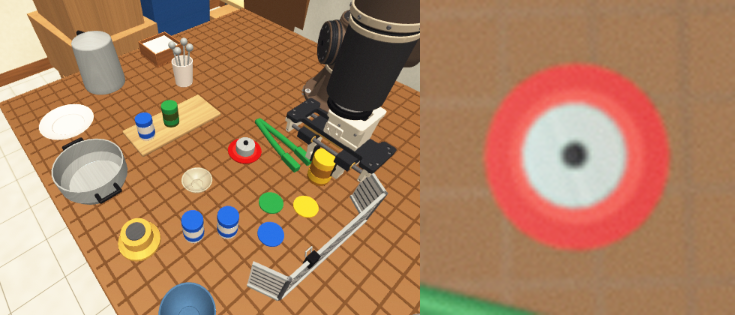

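The lid stands centred on the red rest (knob at (574,155), disc centre about (577,157)). Lowering the yellow jar.

```bash
python3 -m pendant '[[0,0,40,0,0,0],[0,0,85,0,0,0],[0,0,108,0,0,0],[0,0,117,0,0,0],[0,0,120,0,0,0],[0,0,122,0,0,0],[0,0,123,0,0,0],[0,0,123.5,0,0,0],[0,0,123.5,0,0,0],[0,0,123.5,0,0,0]]'
```

```text
time_s: 38.65
tcp_pos: [0.4514, 0.2237, 0.0626]
eef_rot: [-180.0, -0.0, 0.0]
contact_force: [-0.4, 0.4, 3.6]
gripper_width: 0.0502
gripper_force: 20.0
```

```bash
python3 -m pendant '[[0,0,0,0,0,0],[0,0,0,0,0,0],[0,0,0,0,0,0],[0,0,0,0,0,0],[0,0,-3,0,0,0],[0,0,-40,0,0,0],[0,0,-85,0,0,0],[0,0,-123,0,0,0],[0,0,-123,0,0,0]]' 87
python3 -m pendant '[[8,45,0,0,0,0.1],[18,100,0,0,0,0.22],[28,155,0,0,0,0.34],[39,210,0,0,0,0.46],[50,265,0,0,0,0.58],[60,320,0,0,0,0.7],[70,375,0,0,0,0.785],[80,425,0,0,0,0.785],[86,460,0,0,0,0.785],[89,474,0,0,0,0.785],[89,476,0,0,0,0.785],[89,476,0,0,0,0.785],[89,476,0,0,0,0.785]]'
python3 -m pendant '[[0,0,40,0,0,0],[0,0,80,0,0,0],[0,0,105,0,0,0],[0,0,113,0,0,0],[0,0,113,0,0,0],[0,0,113,0,0,0]]'
```

```text
time_s: 39.78
tcp_pos: [0.4525, 0.2246, 0.1885]
eef_rot: [-179.7, -0.3, 0.0]
contact_force: [-0.3, -0.3, -0.9]
gripper_width: 0.0867
gripper_force: 0.0
time_s: 41.4
tcp_pos: [0.5402, -0.2515, 0.1853]
eef_rot: [-180.0, -0.0, -44.9]
contact_force: [0.1, -0.1, 0.2]
gripper_width: 0.087
gripper_force: 0.0
time_s: 42.15
tcp_pos: [0.5411, -0.2526, 0.0734]
eef_rot: [-179.9, -0.1, -44.9]
contact_force: [0.2, -0.0, 0.6]
gripper_width: 0.087
gripper_force: 0.0
```

```bash
python3 -m pendant '[[0,0,0,0,0,0],[0,0,0,0,0,0],[0,0,0,0,0,0],[0,0,0,0,0,0],[0,0,0,0,0,0],[0,0,0,0,0,0],[0,0,0,0,0,0]]' 40 20
python3 -m pendant '[[0,0,-15,0,0,0],[0,0,-50,0,0,0],[0,0,-90,0,0,0],[0,0,-113,0,0,0],[0,0,-113,0,0,0]]'
python3 -m pendant '[[-30,-26,0,0,0,0],[-70,-61,0,0,0,0],[-110,-95,0,0,0,0],[-150,-130,0,0,0,0],[-190,-165,0,0,0,0],[-230,-200,0,0,0,0],[-270,-234,0,0,0,0],[-295,-256,0,0,0,0],[-307,-267,0,0,0,0],[-311,-270,0,0,0,0],[-311,-270,0,0,0,0],[-311,-270,0,0,0,0],[-311,-270,0,0,0,0]]'
```

```text
time_s: 43.02
tcp_pos: [0.5402, -0.2526, 0.0721]
eef_rot: [-180.0, -0.0, -45.0]
contact_force: [-0.6, 0.1, -0.2]
gripper_width: 0.0501
gripper_force: 20.0
time_s: 43.65
tcp_pos: [0.5412, -0.2529, 0.1879]
eef_rot: [-179.8, -0.2, -45.0]
contact_force: [0.1, -0.4, -1.1]
gripper_width: 0.0503
gripper_force: 20.0
time_s: 45.28
tcp_pos: [0.511, 0.1574, 0.1851]
eef_rot: [-180.0, 0.0, -45.0]
contact_force: [0.9, -0.5, -1.6]
gripper_width: 0.0503
gripper_force: 20.0
```

```bash
python3 -m pendant '[[0,0,40,0,0,0],[0,0,85,0,0,0],[0,0,108,0,0,0],[0,0,117,0,0,0],[0,0,120,0,0,0],[0,0,122,0,0,0],[0,0,123,0,0,0],[0,0,123.5,0,0,0],[0,0,123.5,0,0,0],[0,0,123.5,0,0,0]]'
python3 -m pendant '[[0,0,0,0,0,0],[0,0,0,0,0,0],[0,0,0,0,0,0],[0,0,0,0,0,0],[0,0,-3,0,0,0],[0,0,-40,0,0,0],[0,0,-85,0,0,0],[0,0,-123,0,0,0],[0,0,-123,0,0,0]]' 87
```

```text
time_s: 46.52
tcp_pos: [0.5113, 0.1585, 0.0621]
eef_rot: [-180.0, -0.0, -44.9]
contact_force: [-0.6, -0.8, 2.8]
gripper_width: 0.0501
gripper_force: 20.0
time_s: 47.65
tcp_pos: [0.5126, 0.1592, 0.1882]
eef_rot: [-179.6, -0.1, -44.9]
contact_force: [0.3, 0.8, -1.2]
gripper_width: 0.0872
gripper_force: 0.0
```

```bash
python3 -m pendant '[[36,20,0,0,0,-0.1],[80,44,0,0,0,-0.22],[125,69,0,0,0,-0.34],[170,93,0,0,0,-0.46],[215,118,0,0,0,-0.58],[260,143,0,0,0,-0.7],[305,167,0,0,0,-0.785],[345,189,0,0,0,-0.785],[370,203,0,0,0,-0.785],[376,206,0,0,0,-0.785],[376,206,0,0,0,-0.785],[376,206,0,0,0,-0.785],[376,206,0,0,0,-0.785]]'
python3 -m pendant '[[0,0,40,0,0,0],[0,0,80,0,0,0],[0,0,105,0,0,0],[0,0,113,0,0,0],[0,0,113,0,0,0],[0,0,113,0,0,0]]'
python3 -m pendant '[[0,0,0,0,0,0],[0,0,0,0,0,0],[0,0,0,0,0,0],[0,0,0,0,0,0],[0,0,0,0,0,0],[0,0,0,0,0,0],[0,0,0,0,0,0]]' 40 20
python3 -m pendant '[[0,0,-15,0,0,0],[0,0,-50,0,0,0],[0,0,-90,0,0,0],[0,0,-113,0,0,0],[0,0,-113,0,0,0]]'
```

```text
time_s: 49.28
tcp_pos: [0.6314, -0.2522, 0.1848]
eef_rot: [-180.0, -0.0, 0.1]
contact_force: [1.2, 0.2, -0.7]
gripper_width: 0.0875
gripper_force: 0.0
time_s: 50.02
tcp_pos: [0.6323, -0.2533, 0.0731]
eef_rot: [180.0, -0.1, 0.0]
contact_force: [-0.8, -0.1, -0.1]
gripper_width: 0.0871
gripper_force: 0.0
time_s: 50.9
tcp_pos: [0.6314, -0.2532, 0.0716]
eef_rot: [180.0, -0.0, 0.0]
contact_force: [-0.9, 0.7, 1.7]
gripper_width: 0.0505
gripper_force: 20.0
time_s: 51.52
tcp_pos: [0.6324, -0.2535, 0.1874]
eef_rot: [180.0, -0.3, 0.0]
contact_force: [0.1, 0.3, -3.5]
gripper_width: 0.0504
gripper_force: 20.0
```

```bash
python3 -m pendant '[[-5,-45,0,0,0,0],[-11,-100,0,0,0,0],[-18,-155,0,0,0,0],[-24,-210,0,0,0,0],[-30,-265,0,0,0,0],[-37,-320,0,0,0,0],[-43,-370,0,0,0,0],[-49,-420,0,0,0,0],[-53,-455,0,0,0,0],[-54,-468,0,0,0,0],[-54,-470,0,0,0,0],[-54,-470,0,0,0,0],[-54,-470,0,0,0,0]]'
python3 -m pendant '[[0,0,40,0,0,0],[0,0,85,0,0,0],[0,0,108,0,0,0],[0,0,117,0,0,0],[0,0,120,0,0,0],[0,0,122,0,0,0],[0,0,123,0,0,0],[0,0,123,0,0,0],[0,0,123,0,0,0]]'
```

```text
time_s: 53.15
tcp_pos: [0.5774, 0.2156, 0.1845]
eef_rot: [180.0, 0.0, -0.1]
contact_force: [0.5, 0.3, -2.5]
gripper_width: 0.0499
gripper_force: 20.0
time_s: 54.28
tcp_pos: [0.5774, 0.2169, 0.0619]
eef_rot: [-180.0, -0.0, 0.0]
contact_force: [0.3, 0.7, -2.7]
gripper_width: 0.0502
gripper_force: 20.0
```

```bash
python3 -m pendant '[[-0.3,-0.5,0.4,0,0,0],[-0.3,-0.5,0.8,0,0,0],[-0.3,-0.5,0.8,0,0,0]]'
python3 -m pendant '[[0,0,0,0,0,0],[0,0,0,0,0,0],[0,0,0,0,0,0],[0,0,0,0,0,0],[0,0,-3,0,0,0],[0,0,-40,0,0,0],[0,0,-85,0,0,0],[0,0,-135,0,0,0],[0,60,-150,0,0,0],[0,120,-150,0,0,0],[0,180,-150,0,0,0],[0,240,-150,0,0,0],[0,300,-150,0,0,0],[0,360,-150,0,0,0],[0,420,-150,0,0,0],[0,440,-150,0,0,0],[0,440,-150,0,0,0],[0,440,-150,0,0,0]]' 87
python3 - <<'E'
from h import *
a,b=r.capture("scene"),r.capture("top")
s=cv2.resize(a,(480,360))
big=cv2.resize(b[180:305,120:220],(288,360),interpolation=cv2.INTER_CUBIC)
cv2.imwrite("pics/f.png",np.hstack([s,big])[:,:,::-1])
cv2.imwrite("pics/f2.png",cv2.resize(a[225:345,320:440],(600,600),interpolation=cv2.INTER_CUBIC)[:,:,::-1])
E
```

```text
time_s: 54.65
tcp_pos: [0.5773, 0.2173, 0.0615]
eef_rot: [-180.0, -0.0, 0.0]
contact_force: [-1.3, -1.7, 5.2]
gripper_width: 0.0501
gripper_force: 20.0
time_s: 56.9
tcp_pos: [0.5771, -0.222, 0.2108]
eef_rot: [-180.0, -0.0, 0.0]
contact_force: [-0.7, 0.5, -0.6]
gripper_width: 0.0868
gripper_force: 0.0
```

View pics/f.png

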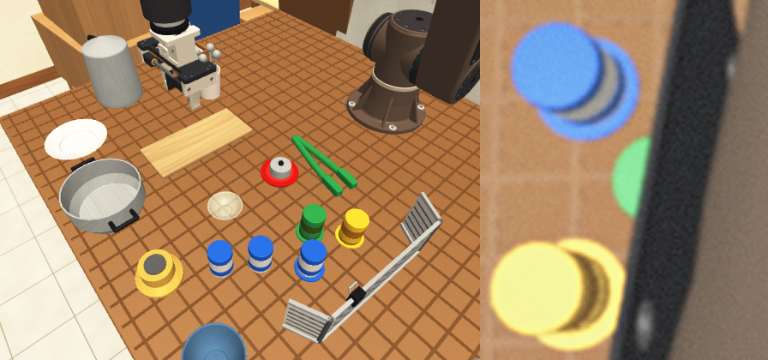

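View pics/f2.png

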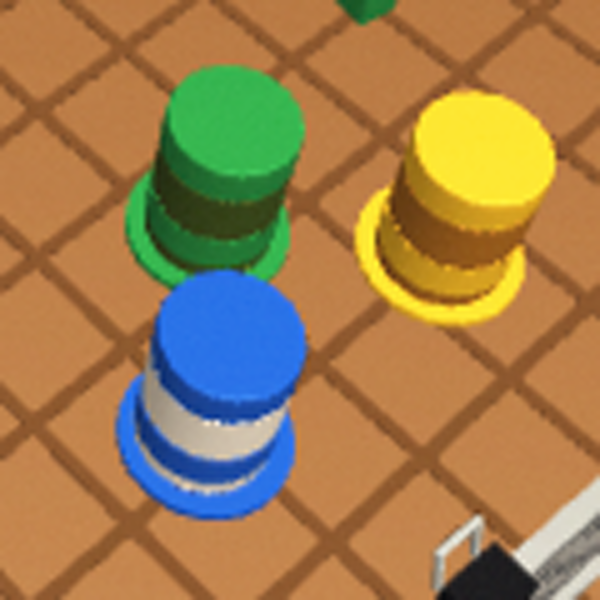

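All three jars stand centred on their own coasters, the lid is on the rest, and the dish has not moved. The gripper is clear of everything.

```bash
python3 -c "
from plant import r
print(r.close_job())"
```

```text
the job is handed in; nothing more can be done
None
```

The job is done and handed in at about 57 s: all three jars went onto the board first, then the lid onto the middle of the red rest, and the last pictures show each jar upright on its own coaster, the lid on the rest, the dish where it was and the gripper clear.

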